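# Put the low loupe away in its case

## Robot

A 7-joint arm with a two-finger parallel gripper is mounted at the origin on the work surface. World frame = base frame: x ahead of the robot, y to its left, z up, the work surface at z = 0. Lengths are in m, angles in degrees, forces in N, time in s.
With the tool pointing down it reaches from about 0.425 to 1.025 m from the base axis. Payload 9.4 kg.
Tool frame: the origin (TCP) lies at the very end of the fingers, on their centre line; the grasp point (between the pads) lies 19 mm behind it (env.grasp_offset is the distance from the TCP to the grasp point, in m); z points along the fingers, y is the line along which they close (so a half turn about z gives the same grasp; the last joint's range is limited). The gripper opens to 85 mm and grips with 20 to 120 N. Pads are 22 mm wide; open, the fingers measure 114 mm over their backs; the gripper's body (76 mm by 85 mm) begins 54 mm behind the grasp point. The pads swing forward as they close: fully open they stand 13 mm farther back than shut.
Start: joints at [-73.035, 34.337, -0.143, 91.639, 0.103, 54.024, -4.572], TCP at [0.264, 0.675, 0.231] pointing down, gripper open.
Joint ranges: [-147.43, 147.43], [-19.82, 112.94], [-74.19, 73.91], [6.32, 146.72], [-59.91, 239.91], [6.04, 106.73], [-150.56, 150.56]. Speed limits (degrees/s): [127.2, 127.2, 172.46, 172.46, 180, 180, 180].

## Interface

Orientations are given as a 3x3 rotation matrix whose columns are the frame's x, y, z axes.
In Python, from rig import env, vision, models gives the robot as it stands. The module is installed in compiled form; this text tells all that it offers.
- The arm moves only by the tool servo_tool, never from a script. Its argument "plan" is a list of rows, each an object of numbers: "x", "y", "z": the shift along the tool's x, y, z in units of 40 mm (1.0 is 40 mm); "ax", "ay", "az": the turn, a rotation vector about the tool's x, y, z in units of 6 degrees (1.0 is 6 degrees); "jaw": the closure, from 0 (fully open) to 1 (shut). A call has 1 to 12 rows; each row shifts and turns the commanded pose from where the row before left it, along the tool's axes as they then stand; what a row does not reach is not made up. A row lasts 1/12 s, in which the tool goes at most 41.7 mm and 7.16 degrees, less where a joint would pass 70% of its speed; a pose out of reach is approached as far as the arm can. A call is refused whole if a number of a shift passes 1 or a number of a turn 1, either way. A call with a gripper value outside its range is refused whole. The fingers move at their own pace and stop on an object; "newtons" is the grip in N (left out, the last holds). Time passes only in rows, so rows that do not move let the fingers close. It gives the time, the measured TCP pose, the force, the opening and the grip force at its end, in the units of the state.
- env.observe(): the state, without advancing time (a new reading comes with each control period).
- vision.capture(name): name is "scene" or "top" or "wrist"; returns the picture (480x640x3 uint8, red, green, blue); there is no depth.
- vision.camera_info(name): a dict with "fovy" (degrees; the focal length in pixels is half the picture's height over the tangent of half this angle, whatever the lens; pixels are square), "cx", "cy" (the principal point, pixels), "k1" (the pictures are not rectified: a ray, as slopes to the right and down, at radius r is drawn at 1 + k1 r^2 times it, then the intrinsics apply), "world_from_camera" (4x4, takes a point from camera to world coordinates); the wrist camera has in their place "mount" (4x4, takes a point from camera to tool coordinates, whose origin is the TCP and whose axes are the flange's). Camera axes: x right, y down, z forward; pixel columns grow to the right and rows downward; lengths in m; the calibration is good to about 2 mm. A picture is of the moment at which its call begins: read the wrist's pose just before it. camera_info takes no time and is no camera call.
- env.sign_off(): hands the job in; it is judged then, once.
Trained networks look in the newest picture that a camera, given by its name, has taken for a name from the list of things; names that differ only in an ending like _2 or _b are one class to them, and where a whole thing is asked for, a point or a joint stands for the part that bears it (a point fixed in the world has none). Each returns a list of dicts, best first, with "conf" (0 to 1); they miss things now and then, are a little off and sometimes report something else, mostly with a low value. They report only what shows in the picture. A call takes as long as a camera call. They do not tell look-alikes from the thing itself.
- models.boxes_of(camera, query): "box" ([left, top, width, height] in pixels, round what is visible of it).
- models.cut_out(camera, query): "mask" (480x640 bool, what is visible of it) and "box" ([left, top, width, height] in pixels, round what is visible of it).
- models.place_of(camera, query): "xy" ([column, row] in pixels: a listed point, or the origin of a listed thing).
The state is a dict: "time": time; "joints": joint angles; "qvel": joint speeds; "joint_efforts": joint torques, N m; "ee_pos": TCP position; "tcp_rot": TCP orientation; "force": force on the tool from outside, world axes, zero at the start; "moment": the same for the moment, N m; "grip_width": finger opening in m; "gripper_force": force on a finger pad.
Only numpy, scipy, OpenCV 4.12 (cv2) and the standard library are available. Lean on these libraries where they do the work, as an engineer would, in place of code of your own. Each camera call takes 0.05 s, during which the arm holds its last target. There are 200 camera calls.

## Task

Stand the low, squat loupe upright in the square foam well of the open case, setting it down rather than dropping it, so that nothing stands above the rim. Then let go and close the lid fully. Leave the taller two-step loupe standing where it is.

Things in the scene. Friction and masses are not known exactly. Their poses are not given: they have to be found in the camera images.
- loupe: The low loupe: plain black upright cylinder with a pale foot, 42 mm in diameter, 32 mm high, about 60 g, standing on the table. Origin: centre of its underside; z points up through the lens. It, the tall loupe and a small round jar with an orange cap (50 mm across, 36 mm high) stand in any order, at least 90 mm apart centre to centre.
- tall_loupe: The other loupe, to be left alone: same 42 mm round foot, 32 mm high, but with a narrower tube (30 mm across) on top, 62 mm high in all; too tall for the case. Origin: centre of its underside.
- case: Fixed black case 140 (x) by 150 (y) by 60 mm high, walls 5 mm. Origin: centre of underside. Its x points to the hinge: a line along y at x = +70, z = 60 mm, on the robot's right (-y) within 20 degrees. Inside, foam with its top at z = 38 mm and, centred on the origin, a 64 mm square well with its floor at z = 22 mm. In the well the low loupe ends 6 mm below the rim; on the foam it blocks the lid.
- lid (a joint): Lid angle, rad: 0 closed on the rim, 1.57 upright, 1.9 stop; starts 1.7 to 1.85, leaning outward away from the well. Flat slab 140 by 150 mm, 14 mm thick (top 74.5 mm above the table when closed), with a thumb lip 50 mm wide, 8 mm thick, 11 mm beyond the free edge. Stiff hinge: stays at any angle, under 2 N at the free edge moves it; no latch. Push it over from behind, then down.
Not all that is in view belongs to the job. What is shaped like the case but yellow is not meant.

How it is judged:
By the outcome, as a careful person would: the job done as asked, in the order asked, and still so for the second after the job is handed in, with the robot touching nothing.
It also fails if it takes over 51 s, if anything falls off the work surface, if the arm or the gripper's body presses on something with over 40 N, if the wrist force passes 120 N, or if a joint passes its speed limit or range.

## Working session

There is one attempt and no reset: what is moved stays moved. The work goes in short steps, Python scripts to look and compute and a tool call to move; the robot and the scene stay as the last step left them, time stands still between calls to the robot, and variables do not carry over. Pictures are saved under pics/ and viewed, at most 10 in all, crops included, and the job is handed in when it is done.

Besides the shell and the picture viewer there is one more tool, called after "Request:" as a command line: name --argument value ..., lists and objects as JSON in quotes. servo_tool: Moves the arm, as the interface text tells. Its arguments: {"type":"object","properties":{"plan":{"type":"array","items":{"type":"object","properties":{"x":{"type":"number"},"y":{"type":"number"},"z":{"type":"number"},"ax":{"type":"number"},"ay":{"type":"number"},"az":{"type":"number"},"jaw":{"type":"number"}}}},"newtons":{"type":"number"}},"required":["plan"]}

```bash
mkdir -p pics; cat > h.py <<'E'
import numpy as np, cv2
from rig import env, vision, models
def ray(cam,uv,st=None):
    i=vision.camera_info(cam); f=240/np.tan(np.radians(i['fovy'])/2)
    d=np.array([(uv[0]-i['cx'])/f,(uv[1]-i['cy'])/f]); s=d.copy()
    for _ in range(20): s=d/(1+i['k1']*(s@s))
    if 'mount' in i:
        st=st or env.observe(); T=np.eye(4); T[:3,:3]=np.array(st['tcp_rot']); T[:3,3]=st['ee_pos']; M=T@np.array(i['mount'])
    else: M=np.array(i['world_from_camera'])
    return M[:3,3], M[:3,:3]@np.array([s[0],s[1],1])
def at(cam,uv,z,st=None):
    o,d=ray(cam,uv,st); return o+d*(z-o[2])/d[2]
def save(n,im): cv2.imwrite('pics/'+n+'.png',im[...,::-1])
E
python3 - <<'E'
from h import *
ims={}
for c in ('scene','top'):
    im=vision.capture(c); save(c,im)
    for q in ('loupe','tall_loupe','case','lid'):
        for r in models.boxes_of(c,q)[:4]:
            b=r['box']; print(c,q,round(r['conf'],2),np.round(b), np.round(at(c,[b[0]+b[2]/2,b[1]+b[3]/2],0.03),3))
s=env.observe(); print(s['time'],np.round(s['tcp_rot'],3))
E
```

```text
scene loupe 0.81 [367. 324.  28.  31.] [0.6   0.154 0.03 ]
scene tall_loupe 0.7 [400. 263.  24.  38.] [0.461 0.131 0.03 ]
scene case 0.88 [137. 176.  84.  80.] [ 0.602 -0.346  0.03 ]
scene case 0.87 [236. 142. 129. 157.] [ 0.454 -0.135  0.03 ]
scene lid 0.94 [136. 175.  80.  54.] [ 0.575 -0.391  0.03 ]
scene lid 0.73 [233. 142.  86.  89.] [ 0.396 -0.256  0.03 ]
top loupe 0.58 [226. 215.  22.  21.] [0.577 0.145 0.03 ]
top tall_loupe 0.89 [234. 269.  21.  21.] [0.459 0.128 0.03 ]
top case 0.93 [415. 165.  98.  92.] [ 0.606 -0.361  0.03 ]
top case 0.56 [291. 208. 116.  98.] [ 0.504 -0.103  0.03 ]
top case 0.41 [357. 227.  46.  77.] [ 0.487 -0.171  0.03 ]
top lid 0.79 [424. 168.  86.  88.] [ 0.604 -0.368  0.03 ]
top lid 0.56 [359. 226.  46.  76.] [ 0.49  -0.176  0.03 ]
0.5 [[-0.931  0.364  0.   ]
 [ 0.364  0.931 -0.   ]
 [-0.    -0.    -1.   ]]
```

View pics/top.png

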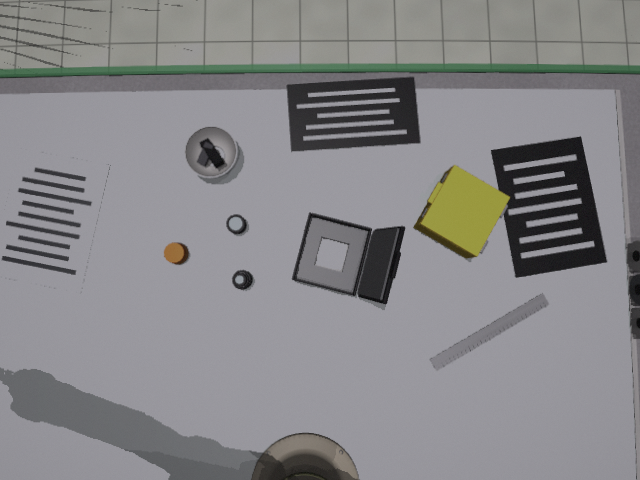

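View pics/scene.png

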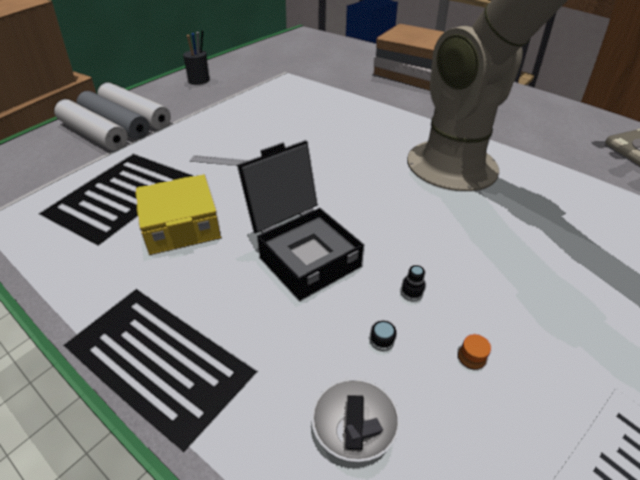

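Top view: the three upright candidates are the low black one with a full-width lens (236,224), the two-step one (242,280) and the orange-capped jar (176,253). (236,224) fits the low loupe: one step, low in the scene view at (383,334), whereas (414,282) there is two-step. The black case is open at (332,254). The yellow one at (464,211) is a decoy.

```bash
python3 - <<'E'
from h import *
a=cv2.imread('pics/scene.png')[250:370,350:500]; b=cv2.imread('pics/top.png')[200:320,280:410]
save('crop',np.hstack([cv2.resize(a,(400,320),interpolation=2),cv2.resize(b,(400,369),interpolation=2)[:320]])[...,::-1])
# refined
top=cv2.imread('pics/top.png')
for c,q in (('top','loupe'),('scene','loupe'),('top','tall_loupe')):
    vision.capture(c)
    for r in models.cut_out(c,q)[:1]:
        ys,xs=np.nonzero(r['mask']); print(c,q,r['conf'],xs.mean(),ys.mean(),np.round(at(c,[xs.mean(),ys.mean()],.018),4))
    for r in models.place_of(c,q)[:2]: print('place',r['conf'],r['xy'],np.round(at(c,r['xy'],0),4))
for r in models.place_of('top','case')[:3]: print('case',r['conf'],r['xy'],np.round(at('top',r['xy'],0),4))
P=np.array([at('top',p,.06) for p in [(311,214),(371,229),(358,294),(293,279)]]); print(np.round(P,3),P.mean(0))
E=P[1:3].mean(0)-P[[0,3]].mean(0); F=P[:2].mean(0)-P[2:].mean(0)
print(np.linalg.norm(E),np.linalg.norm(F),np.degrees(np.arctan2(E[1],E[0])),np.degrees(np.arctan2(F[1],F[0])))
g=top[225:285,305:360]; m=(cv2.cvtColor(g,6)>140).astype(np.uint8); n,l,s,cc=cv2.connectedComponentsWithStats(m)
for k in range(1,n): print(s[k],cc[k]+[305,225],at('top',cc[k]+[305,225],.022))
i=vision.camera_info('wrist'); print(np.round(i['mount'],3),i['fovy'])
E
```

```text
top loupe 0.83 236.0854700854701 223.4814814814815 [0.5836 0.1474 0.018 ]
place 0.83 [238.8, 226.3] [0.5793 0.144  0.    ]
scene loupe 0.74 382.44011544011545 335.44733044733044 [0.5842 0.1481 0.018 ]
place 0.67 [380.2, 342.1] [0.5857 0.147  0.    ]
top tall_loupe 0.68 241.93808049535605 278.92260061919507 [0.46   0.1342 0.018 ]
place 0.61 [242.9, 278.7] [0.4606 0.1346 0.    ]
case 0.96 [331.0, 251.8] [ 0.5192 -0.0645  0.    ]
case 0.78 [453.1, 214.1] [ 0.6028 -0.3456  0.    ]
[[ 0.597 -0.02   0.06 ]
 [ 0.564 -0.149  0.06 ]
 [ 0.425 -0.118  0.06 ]
 [ 0.458  0.02   0.06 ]] [ 0.51117021 -0.06683288  0.06      ]
0.13739676506652157 0.14319572991713292 -104.12066320509086 -14.173624036798532
[ 11  14  32  32 731] [331.20109439 254.6880985 ] [ 0.51147072 -0.06393127  0.022     ]
[[-0.001 -0.958 -0.287  0.072]
 [ 1.    -0.001 -0.     0.   ]
 [-0.    -0.287  0.958 -0.143]
 [ 0.     0.     0.     1.   ]] 68.60700150019483
```

View pics/crop.png

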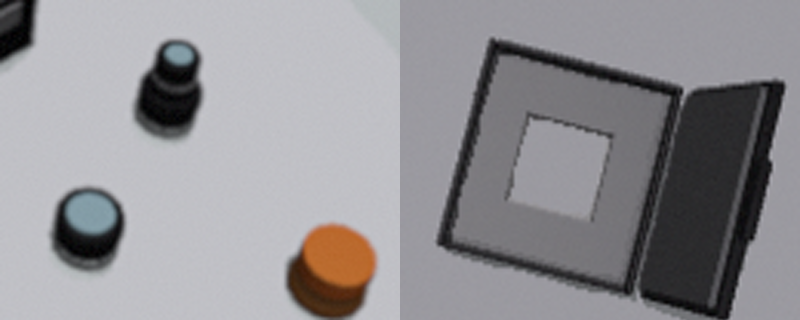

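Left crop: the low one-step loupe is at (90,225), the two-step loupe at (170,90) and the jar on the right. So scene pixel (382,335) is the target, at (0.584, 0.148). The case centre is near (0.511, −0.066), and its x points at −104°.

Request:
servo_tool --plan '[{"x": -0.72, "y": -0.55, "jaw": 0}, {"x": -0.72, "y": -0.55}, {"x": -0.72, "y": -0.55}, {"x": -0.72, "y": -0.55}, {"x": -0.72, "y": -0.55}, {"x": -0.72, "y": -0.55}, {"x": -0.72, "y": -0.55}, {"x": -0.72, "y": -0.55}, {"x": -0.72, "y": -0.55}, {"x": -0.72, "y": -0.55}, {"x": -0.72, "y": -0.55}, {"x": -0.72, "y": -0.55}]'

```text
$.plan[0]: bad value
```

Request:
servo_tool --plan '[{"x": -0.72, "y": -0.55}, {"x": -0.72, "y": -0.55}, {"x": -0.72, "y": -0.55}, {"x": -0.72, "y": -0.55}, {"x": -0.72, "y": -0.55}, {"az": 0.9, "z": 0.35}, {"az": 0.9, "z": 0.35}, {"az": 0.9, "z": 0.35}, {"az": 0.9, "z": 0.35}, {"az": 0.9, "z": 0.35}, {"az": 0.9, "z": 0.35}, {"az": 0.9, "z": 0.35}]'

```text
$.plan[0]: bad value
```

```bash
python3 - <<'E'
from h import *
s=env.observe(); print(s['time'],s['ee_pos'],np.round(s['tcp_rot'],3),s['grip_width'])
im=vision.capture('wrist'); save('w1',im)
for q in ('loupe',):
  for r in models.cut_out('wrist',q)[:3]:
    print(r['conf'],r['box']); b=r['box']
    for z in (.0,.018,.032): print(at('wrist',[b[0]+b[2]/2,b[1]+b[3]/2],z,s))
  for r in models.place_of('wrist',q)[:2]: print(r['conf'],r['xy'],at('wrist',r['xy'],0,s))
E
```

```text
1.0 [0.26408012 0.67519655 0.23128239] [[-0.931  0.364  0.   ]
 [ 0.364  0.931 -0.   ]
 [-0.     0.    -1.   ]] 0.08559745302809403
```

View pics/w1.png

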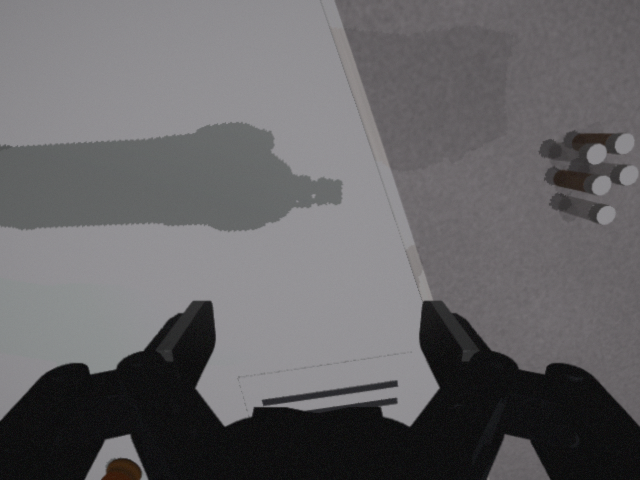

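Both calls were refused, so the picture shows the arm still at its start, with fingers at (200,330) and (440,330). Every row probably needs all seven numbers, so I'll give them.

Request:
servo_tool --plan '[{"x": -0.72, "y": -0.55, "z": 0, "ax": 0, "ay": 0, "az": 0, "jaw": 0}, {"x": -0.72, "y": -0.55, "z": 0, "ax": 0, "ay": 0, "az": 0, "jaw": 0}, {"x": -0.72, "y": -0.55, "z": 0, "ax": 0, "ay": 0, "az": 0, "jaw": 0}, {"x": -0.72, "y": -0.55, "z": 0, "ax": 0, "ay": 0, "az": 0, "jaw": 0}, {"x": -0.72, "y": -0.55, "z": 0, "ax": 0, "ay": 0, "az": 0, "jaw": 0}, {"x": -0.72, "y": -0.55, "z": 0, "ax": 0, "ay": 0, "az": 0, "jaw": 0}, {"x": -0.72, "y": -0.55, "z": 0, "ax": 0, "ay": 0, "az": 0, "jaw": 0}, {"x": -0.72, "y": -0.55, "z": 0, "ax": 0, "ay": 0, "az": 0, "jaw": 0}, {"x": -0.72, "y": -0.55, "z": 0, "ax": 0, "ay": 0, "az": 0, "jaw": 0}, {"x": -0.72, "y": -0.55, "z": 0, "ax": 0, "ay": 0, "az": 0, "jaw": 0}, {"x": -0.72, "y": -0.55, "z": 0, "ax": 0, "ay": 0, "az": 0, "jaw": 0}, {"x": -0.72, "y": -0.55, "z": 0, "ax": 0, "ay": 0, "az": 0, "jaw": 0}]'

```text
time: 2.15
ee_pos: [0.4905, 0.3019, 0.2315]
tcp_rot: [[-0.931, 0.364, 0.0], [0.364, 0.931, 0.0], [-0.0, 0.0, -1.0]]
force: [1.5, -0.2, -0.0]
grip_width: 0.0853
gripper_force: 0.0
```

Request:
servo_tool --plan '[{"x": -0.72, "y": -0.55, "z": 0, "ax": 0, "ay": 0, "az": 0, "jaw": 0}, {"x": -0.72, "y": -0.55, "z": 0, "ax": 0, "ay": 0, "az": 0, "jaw": 0}, {"x": -0.72, "y": -0.55, "z": 0, "ax": 0, "ay": 0, "az": 0, "jaw": 0}, {"x": -0.72, "y": -0.55, "z": 0, "ax": 0, "ay": 0, "az": 0, "jaw": 0}, {"x": -0.5, "y": -0.4, "z": 0, "ax": 0, "ay": 0, "az": 0, "jaw": 0}, {"x": 0, "y": 0, "z": 0.35, "ax": 0, "ay": 0, "az": 0.9, "jaw": 0}, {"x": 0, "y": 0, "z": 0.35, "ax": 0, "ay": 0, "az": 0.9, "jaw": 0}, {"x": 0, "y": 0, "z": 0.35, "ax": 0, "ay": 0, "az": 0.9, "jaw": 0}, {"x": 0, "y": 0, "z": 0.35, "ax": 0, "ay": 0, "az": 0.9, "jaw": 0}, {"x": 0, "y": 0, "z": 0.35, "ax": 0, "ay": 0, "az": 0.9, "jaw": 0}, {"x": 0, "y": 0, "z": 0.35, "ax": 0, "ay": 0, "az": 0.9, "jaw": 0}, {"x": 0, "y": 0, "z": 0.2, "ax": 0, "ay": 0, "az": 0.9, "jaw": 0}]'

```text
time: 3.15
ee_pos: [0.5774, 0.1573, 0.138]
tcp_rot: [[-0.509, 0.861, -0.001], [0.861, 0.509, -0.001], [0.0, -0.001, -1.0]]
force: [0.1, 0.3, -0.6]
grip_width: 0.0855
gripper_force: 0.0
```

```bash
python3 - <<'E'
from h import *
s=env.observe(); print(s['time'],s['ee_pos'],np.round(s['tcp_rot'],3),s['grip_width'])
im=vision.capture('wrist'); save('w2',im)
R=np.array(s['tcp_rot'])
for r in models.cut_out('wrist','loupe')[:3]:
    print(r['conf'],r['box']); b=r['box']
    for z in (.0,.018,.032):
        p=at('wrist',[b[0]+b[2]/2,b[1]+b[3]/2],z,s); print(p, R.T@(p-s['ee_pos'])/.04)
for r in models.place_of('wrist','loupe')[:2]: print(r['conf'],r['xy'],at('wrist',r['xy'],0,s))
E
```

```text
3.15 [0.57742133 0.1572613  0.13800188] [[-0.509  0.861 -0.001]
 [ 0.861  0.509 -0.001]
 [ 0.    -0.001 -1.   ]] 0.08549652363853098
0.8 [289.8, 216.2, 55.1, 61.6]
[0.58671653 0.14330934 0.        ] [-0.41873973  0.02643328  3.44999192]
[0.58379633 0.14826364 0.018     ] [-0.27493766  0.02609433  3.00000164]
[0.58152506 0.15211698 0.032     ] [-0.1630916   0.02583069  2.6500092 ]
```

View pics/w2.png

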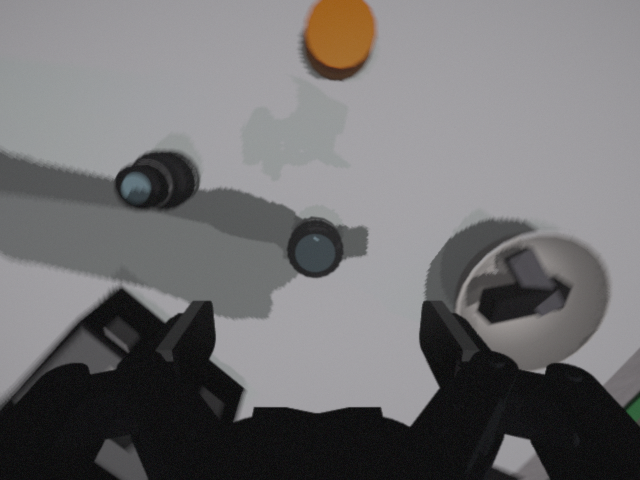

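Wrist view: the low loupe is at (316,247), centred between the fingers, with the tall one well left at (155,180) and the bowl at (533,300). Position (0.5838, 0.1483) agrees with the other views. I'll take it high on the body so the fingers stay above the foam later.

Request:
servo_tool --newtons 30 --plan '[{"x": -0.27, "y": 0.03, "z": 0.7, "ax": 0, "ay": 0, "az": 0, "jaw": 0}, {"x": 0, "y": 0, "z": 0.8, "ax": 0, "ay": 0, "az": 0, "jaw": 0}, {"x": 0, "y": 0, "z": 0.8, "ax": 0, "ay": 0, "az": 0, "jaw": 0}, {"x": 0, "y": 0, "z": 0.5, "ax": 0, "ay": 0, "az": 0, "jaw": 0}, {"x": 0, "y": 0, "z": 0.3, "ax": 0, "ay": 0, "az": 0, "jaw": 0}, {"x": 0, "y": 0, "z": 0, "ax": 0, "ay": 0, "az": 0, "jaw": 0.3}, {"x": 0, "y": 0, "z": 0, "ax": 0, "ay": 0, "az": 0, "jaw": 0.5}, {"x": 0, "y": 0, "z": 0, "ax": 0, "ay": 0, "az": 0, "jaw": 0.7}, {"x": 0, "y": 0, "z": 0, "ax": 0, "ay": 0, "az": 0, "jaw": 0.7}, {"x": 0, "y": 0, "z": 0, "ax": 0, "ay": 0, "az": 0, "jaw": 0.7}, {"x": 0, "y": 0, "z": 0, "ax": 0, "ay": 0, "az": 0, "jaw": 0.7}, {"x": 0, "y": 0, "z": 0, "ax": 0, "ay": 0, "az": 0, "jaw": 0.7}]'

```text
time: 4.3
ee_pos: [0.5853, 0.1489, 0.0172]
tcp_rot: [[-0.513, 0.858, 0.003], [0.858, 0.513, 0.001], [-0.001, 0.003, -1.0]]
force: [-0.8, -1.2, 7.0]
grip_width: 0.0409
gripper_force: 30.0
```

Request:
servo_tool --plan '[{"x": 0, "y": 0, "z": -0.3, "ax": 0, "ay": 0, "az": 0, "jaw": 0.7}, {"x": 0, "y": 0, "z": -0.8, "ax": 0, "ay": 0, "az": 0, "jaw": 0.7}, {"x": 0, "y": 0, "z": -0.9, "ax": 0, "ay": 0, "az": 0, "jaw": 0.7}, {"x": 0, "y": 0, "z": -0.8, "ax": 0, "ay": 0, "az": 0, "jaw": 0.7}, {"x": -0.52, "y": -0.62, "z": 0, "ax": 0, "ay": 0, "az": 0, "jaw": 0.7}, {"x": -0.52, "y": -0.62, "z": 0, "ax": 0, "ay": 0, "az": 0, "jaw": 0.7}, {"x": -0.52, "y": -0.62, "z": 0, "ax": 0, "ay": 0, "az": 0, "jaw": 0.7}, {"x": -0.52, "y": -0.62, "z": 0, "ax": 0, "ay": 0, "az": 0, "jaw": 0.7}, {"x": -0.52, "y": -0.62, "z": 0, "ax": 0, "ay": 0, "az": 0, "jaw": 0.7}, {"x": -0.52, "y": -0.62, "z": 0, "ax": 0, "ay": 0, "az": 0, "jaw": 0.7}, {"x": -0.52, "y": -0.62, "z": 0, "ax": 0, "ay": 0, "az": 0, "jaw": 0.7}, {"x": 0, "y": 0, "z": 0, "ax": 0, "ay": 0, "az": 0, "jaw": 0.7}]'

```text
time: 5.3
ee_pos: [0.5075, -0.0718, 0.1289]
tcp_rot: [[-0.506, 0.862, 0.0], [0.862, 0.506, -0.003], [-0.002, -0.001, -1.0]]
force: [-0.6, -0.2, 0.3]
grip_width: 0.0408
gripper_force: 30.6
```

```bash
python3 - <<'E'
from h import *
s=env.observe(); print(s['time'],s['ee_pos'],np.round(s['tcp_rot'],3),s['grip_width'],s['gripper_force'],s['force'])
im=vision.capture('wrist'); save('w3',im)
R=np.array(s['tcp_rot']); i=vision.camera_info('wrist'); print(i['k1'])
def proj(P):
    T=np.eye(4);T[:3,:3]=R;T[:3,3]=s['ee_pos'];M=np.linalg.inv(T@np.array(i['mount'])); p=M[:3,:3]@P+M[:3,3]
    q=p[:2]/p[2]; q=q*(1+i['k1']*(q@q)); f=240/np.tan(np.radians(i['fovy'])/2); return q*f+[i['cx'],i['cy']]
a=np.radians(-104.1); X=np.array([np.cos(a),np.sin(a),0]);Y=np.array([-X[1],X[0],0]);C=np.array([.511,-.066,0])
for n,h,hy,z in (('well',.032,.032,.038),('floor',.032,.032,.022),('rim',.07,.075,.06)):
    print(n,[np.round(proj(C+sx*h*X+sy*hy*Y+[0,0,z])).tolist() for sx,sy in((1,1),(1,-1),(-1,-1),(-1,1))])
print('tcp',proj(np.array(s['ee_pos'])))
E
```

```text
5.3 [ 0.50746824 -0.07181833  0.12888251] [[-0.506  0.862  0.   ]
 [ 0.862  0.506 -0.003]
 [-0.002 -0.001 -1.   ]] 0.04083981576376457 30.62196671962738 [-0.63897957 -0.19607976  0.34686846]
-0.0332044587943103
well [[325.0, 299.0], [259.0, 241.0], [324.0, 174.0], [390.0, 239.0]]
floor [[324.0, 290.0], [263.0, 234.0], [324.0, 171.0], [386.0, 233.0]]
rim [[331.0, 385.0], [164.0, 246.0], [318.0, 74.0], [486.0, 254.0]]
tcp [315.27335432 305.11698884]
```

View pics/w3.png

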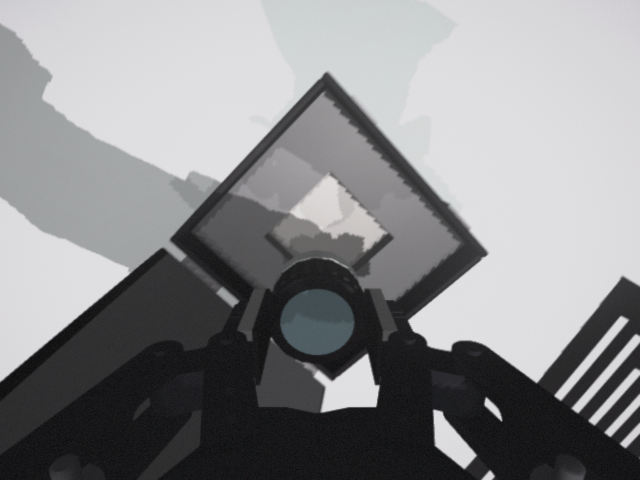

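Wrist view: the loupe is held upright at (317,320). The well corners at (267,238), (329,174) and (393,238) put the case about 3 mm further along tool +y than predicted. I'll correct for that and go down.

Request:
servo_tool --plan '[{"x": 0.08, "y": 0.22, "z": 0, "ax": 0, "ay": 0, "az": 0, "jaw": 0.7}, {"x": 0, "y": 0, "z": 0.5, "ax": 0, "ay": 0, "az": 0, "jaw": 0.7}, {"x": 0, "y": 0, "z": 0.6, "ax": 0, "ay": 0, "az": 0, "jaw": 0.7}, {"x": 0, "y": 0, "z": 0.5, "ax": 0, "ay": 0, "az": 0, "jaw": 0.7}, {"x": 0, "y": 0, "z": 0.3, "ax": 0, "ay": 0, "az": 0, "jaw": 0.7}, {"x": 0, "y": 0, "z": 0.15, "ax": 0, "ay": 0, "az": 0, "jaw": 0.7}, {"x": 0, "y": 0, "z": 0.08, "ax": 0, "ay": 0, "az": 0, "jaw": 0.7}, {"x": 0, "y": 0, "z": 0, "ax": 0, "ay": 0, "az": 0, "jaw": 0.7}]'

```text
time: 6.02
ee_pos: [0.5165, -0.0568, 0.042]
tcp_rot: [[-0.514, 0.858, 0.0], [0.858, 0.514, 0.0], [0.0, 0.0, -1.0]]
force: [0.1, -0.3, 0.0]
grip_width: 0.041
gripper_force: 30.6
```

Request:
servo_tool --plan '[{"x": -0.13, "y": -0.16, "z": 0, "ax": 0, "ay": 0, "az": 0, "jaw": 0.7}, {"x": 0, "y": 0, "z": 0.03, "ax": 0, "ay": 0, "az": 0, "jaw": 0.7}, {"x": 0, "y": 0, "z": 0.03, "ax": 0, "ay": 0, "az": 0, "jaw": 0.7}, {"x": 0, "y": 0, "z": 0, "ax": 0, "ay": 0, "az": 0, "jaw": 0.7}, {"x": 0, "y": 0, "z": 0, "ax": 0, "ay": 0, "az": 0, "jaw": 0.7}]'

```text
time: 6.43
ee_pos: [0.5133, -0.0659, 0.04]
tcp_rot: [[-0.512, 0.859, 0.001], [0.859, 0.512, 0.0], [-0.0, 0.001, -1.0]]
force: [-0.4, -0.2, 0.1]
grip_width: 0.0407
gripper_force: 30.6
```

Request:
servo_tool --plan '[{"x": 0, "y": 0, "z": 0.025, "ax": 0, "ay": 0, "az": 0, "jaw": 0.7}, {"x": 0, "y": 0, "z": 0.025, "ax": 0, "ay": 0, "az": 0, "jaw": 0.7}, {"x": 0, "y": 0, "z": 0, "ax": 0, "ay": 0, "az": 0, "jaw": 0.7}, {"x": 0, "y": 0, "z": 0, "ax": 0, "ay": 0, "az": 0, "jaw": 0.7}]'

```text
time: 6.77
ee_pos: [0.5133, -0.0658, 0.039]
tcp_rot: [[-0.513, 0.859, 0.001], [0.859, 0.513, 0.0], [-0.001, 0.001, -1.0]]
force: [-3.0, -0.3, 20.8]
grip_width: 0.0406
gripper_force: 32.6
```

Contact at the expected height: the floor is at 22 mm, and 39 − 17 = 22. I'll ease off, let go and rise.

Request:
servo_tool --plan '[{"x": 0, "y": 0, "z": -0.03, "ax": 0, "ay": 0, "az": 0, "jaw": 0.7}, {"x": 0, "y": 0, "z": 0, "ax": 0, "ay": 0, "az": 0, "jaw": 0.45}, {"x": 0, "y": 0, "z": 0, "ax": 0, "ay": 0, "az": 0, "jaw": 0.35}, {"x": 0, "y": 0, "z": 0, "ax": 0, "ay": 0, "az": 0, "jaw": 0.25}, {"x": 0, "y": 0, "z": 0, "ax": 0, "ay": 0, "az": 0, "jaw": 0.25}, {"x": 0, "y": 0, "z": -0.2, "ax": 0, "ay": 0, "az": 0, "jaw": 0.25}, {"x": 0, "y": 0, "z": -0.5, "ax": 0, "ay": 0, "az": 0, "jaw": 0.25}, {"x": 0, "y": 0, "z": -0.8, "ax": 0, "ay": 0, "az": 0, "jaw": 0.25}, {"x": 0, "y": 0, "z": -0.9, "ax": 0, "ay": 0, "az": 0, "jaw": 0.25}, {"x": 0, "y": 0, "z": -0.9, "ax": 0, "ay": 0, "az": 0, "jaw": 0.25}, {"x": 0, "y": 0, "z": 0, "ax": 0, "ay": 0, "az": 0, "jaw": 0.25}]'

```text
time: 7.68
ee_pos: [0.5155, -0.0664, 0.177]
tcp_rot: [[-0.512, 0.859, 0.008], [0.859, 0.512, -0.0], [-0.004, 0.007, -1.0]]
force: [0.7, -0.7, 0.3]
grip_width: 0.0642
gripper_force: 0.0
```

```bash
python3 - <<'E'
from h import *
s=env.observe(); print(s['time'],s['ee_pos'],s['joints'],s['grip_width'],s['force'])
im=vision.capture('wrist'); 
a=vision.capture('scene')[120:310,200:400]
save('w4',np.hstack([cv2.resize(im,(427,320)),cv2.resize(a,(337,320),interpolation=2)]))
for r in models.boxes_of('scene','lid')[:3]: print(r)
E
```

```text
7.6833 [ 0.51551155 -0.06635746  0.17700255] [ -5.55290949  24.79718648   9.1211475  122.21461985  -7.04340305
  32.98028858  39.4217993 ] 0.06420526817379325 [ 0.65937565 -0.70023394  0.26203708]
{'box': [235.7, 145.4, 84.5, 87.1], 'conf': 0.96}
{'box': [137.7, 177.8, 79.7, 52.6], 'conf': 0.95}
```

View pics/w4.png

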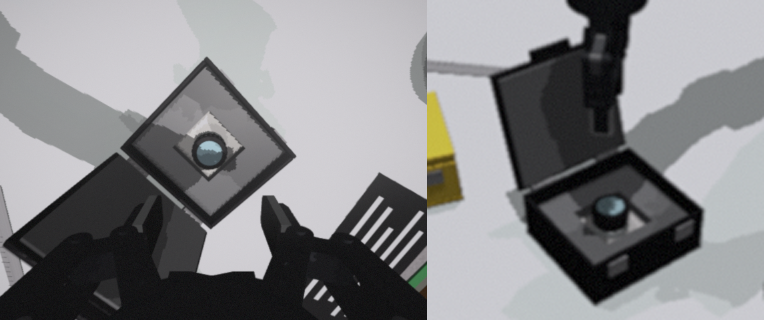

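The loupe stands upright in the well at (209,150) left and (610,210) right, and the lid is open. Next I turn square to the case, rise with shut fingers and go over behind the lid.

Request:
servo_tool --plan '[{"x": 0, "y": 0, "z": -0.35, "ax": 0, "ay": 0, "az": 0.9, "jaw": 1}, {"x": 0, "y": 0, "z": -0.35, "ax": 0, "ay": 0, "az": 0.9, "jaw": 1}, {"x": 0, "y": 0, "z": -0.35, "ax": 0, "ay": 0, "az": 0.9, "jaw": 1}, {"x": 0, "y": 0, "z": -0.35, "ax": 0, "ay": 0, "az": 0.9, "jaw": 1}, {"x": 0, "y": 0, "z": -0.35, "ax": 0, "ay": 0, "az": 0.9, "jaw": 1}, {"x": 0, "y": 0, "z": -0.35, "ax": 0, "ay": 0, "az": 0.9, "jaw": 1}, {"x": 0, "y": 0, "z": -0.35, "ax": 0, "ay": 0, "az": 0.9, "jaw": 1}, {"x": 0, "y": 0, "z": -0.35, "ax": 0, "ay": 0, "az": 0.9, "jaw": 1}, {"x": 0, "y": 0, "z": 0, "ax": 0, "ay": 0, "az": 0.3, "jaw": 1}, {"x": 0, "y": 0, "z": 0, "ax": 0, "ay": 0, "az": 0, "jaw": 1}, {"x": 0, "y": 0, "z": 0, "ax": 0, "ay": 0, "az": 0, "jaw": 1}]'

```text
time: 8.75
ee_pos: [0.5125, -0.0655, 0.2817]
tcp_rot: [[0.243, 0.97, -0.002], [0.97, -0.243, -0.0], [-0.001, -0.002, -1.0]]
force: [0.4, -0.1, -0.7]
grip_width: 0.0001
gripper_force: 0.0
```

Request:
servo_tool --plan '[{"x": -0.5, "y": 0, "z": 0, "ax": 0, "ay": 0, "az": 0, "jaw": 1}, {"x": -0.8, "y": 0, "z": 0, "ax": 0, "ay": 0, "az": 0, "jaw": 1}, {"x": -0.8, "y": 0, "z": 0, "ax": 0, "ay": 0, "az": 0, "jaw": 1}, {"x": -0.8, "y": 0, "z": 0, "ax": 0, "ay": 0, "az": 0, "jaw": 1}, {"x": -0.8, "y": 0, "z": 0, "ax": 0, "ay": 0, "az": 0, "jaw": 1}, {"x": -0.5, "y": 0, "z": 0, "ax": 0, "ay": 0, "az": 0, "jaw": 1}, {"x": 0, "y": 0, "z": 0.6, "ax": 0, "ay": 0, "az": 0, "jaw": 1}, {"x": 0, "y": 0, "z": 0.8, "ax": 0, "ay": 0, "az": 0, "jaw": 1}, {"x": 0, "y": 0, "z": 0.8, "ax": 0, "ay": 0, "az": 0, "jaw": 1}, {"x": 0, "y": 0, "z": 0.6, "ax": 0, "ay": 0, "az": 0, "jaw": 1}, {"x": 0, "y": 0, "z": 0, "ax": 0, "ay": 0, "az": 0, "jaw": 1}]'

```text
time: 9.67
ee_pos: [0.4692, -0.2275, 0.1661]
tcp_rot: [[0.243, 0.97, -0.008], [0.97, -0.243, 0.003], [0.001, -0.009, -1.0]]
force: [-0.7, 0.3, 0.8]
grip_width: 0.0001
gripper_force: 0.0
```

Request:
servo_tool --plan '[{"x": 0.4, "y": 0, "z": 0, "ax": 0, "ay": 0, "az": 0, "jaw": 1}, {"x": 0.3, "y": 0, "z": 0, "ax": 0, "ay": 0, "az": 0, "jaw": 1}, {"x": 0.3, "y": 0, "z": 0, "ax": 0, "ay": 0, "az": 0, "jaw": 1}, {"x": 0.3, "y": 0, "z": 0, "ax": 0, "ay": 0, "az": 0, "jaw": 1}, {"x": 0.3, "y": 0, "z": 0, "ax": 0, "ay": 0, "az": 0, "jaw": 1}, {"x": 0.3, "y": 0, "z": 0, "ax": 0, "ay": 0, "az": 0, "jaw": 1}, {"x": 0.3, "y": 0, "z": 0, "ax": 0, "ay": 0, "az": 0, "jaw": 1}, {"x": 0.3, "y": 0, "z": 0, "ax": 0, "ay": 0, "az": 0, "jaw": 1}]'

```text
time: 10.33
ee_pos: [0.4971, -0.1305, 0.1714]
tcp_rot: [[0.244, 0.97, 0.001], [0.97, -0.244, -0.0], [0.0, 0.001, -1.0]]
force: [-0.3, -2.0, -0.5]
grip_width: -0.0001
gripper_force: 0.7
```

Request:
servo_tool --plan '[{"x": 0.4, "y": 0, "z": 0, "ax": 0, "ay": 0, "az": 0, "jaw": 1}, {"x": 0.4, "y": 0, "z": 0, "ax": 0, "ay": 0, "az": 0, "jaw": 1}, {"x": 0.4, "y": 0, "z": 0, "ax": 0, "ay": 0, "az": 0, "jaw": 1}, {"x": 0.3, "y": 0, "z": 0.2, "ax": 0, "ay": 0, "az": 0, "jaw": 1}, {"x": 0.3, "y": 0, "z": 0.2, "ax": 0, "ay": 0, "az": 0, "jaw": 1}, {"x": 0.3, "y": 0, "z": 0.2, "ax": 0, "ay": 0, "az": 0, "jaw": 1}, {"x": 0.2, "y": 0, "z": 0.28, "ax": 0, "ay": 0, "az": 0, "jaw": 1}, {"x": 0.2, "y": 0, "z": 0.28, "ax": 0, "ay": 0, "az": 0, "jaw": 1}, {"x": 0.2, "y": 0, "z": 0.28, "ax": 0, "ay": 0, "az": 0, "jaw": 1}, {"x": 0, "y": 0, "z": 0, "ax": 0, "ay": 0, "az": 0, "jaw": 1}]'

```text
time: 11.17
ee_pos: [0.522, -0.0254, 0.1107]
tcp_rot: [[0.243, 0.97, -0.004], [0.97, -0.243, 0.0], [-0.001, -0.003, -1.0]]
force: [0.5, 0.4, 0.2]
grip_width: -0.0001
gripper_force: 0.0
```

Request:
servo_tool --plan '[{"x": 0.1, "y": 0, "z": 0.25, "ax": 0, "ay": 0, "az": 0, "jaw": 1}, {"x": 0.1, "y": 0, "z": 0.25, "ax": 0, "ay": 0, "az": 0, "jaw": 1}, {"x": 0, "y": 0, "z": 0.2, "ax": 0, "ay": 0, "az": 0, "jaw": 1}, {"x": 0, "y": 0, "z": 0.15, "ax": 0, "ay": 0, "az": 0, "jaw": 1}, {"x": 0, "y": 0, "z": 0.05, "ax": 0, "ay": 0, "az": 0, "jaw": 1}, {"x": 0, "y": 0, "z": 0, "ax": 0, "ay": 0, "az": 0, "jaw": 1}]'

```text
time: 11.67
ee_pos: [0.5245, -0.0197, 0.0767]
tcp_rot: [[0.245, 0.969, -0.001], [0.969, -0.245, -0.0], [-0.0, -0.001, -1.0]]
force: [0.6, -0.0, -0.3]
grip_width: 0.0
gripper_force: 0.0
```

Request:
servo_tool --plan '[{"x": 0, "y": 0, "z": 0.04, "ax": 0, "ay": 0, "az": 0, "jaw": 1}, {"x": 0, "y": 0, "z": 0.03, "ax": 0, "ay": 0, "az": 0, "jaw": 1}, {"x": 0, "y": 0, "z": 0, "ax": 0, "ay": 0, "az": 0, "jaw": 1}, {"x": 0, "y": 0, "z": 0, "ax": 0, "ay": 0, "az": 0, "jaw": 1}]'

```text
time: 12.0
ee_pos: [0.5249, -0.0193, 0.0747]
tcp_rot: [[0.245, 0.97, 0.0], [0.97, -0.245, 0.0], [0.0, 0.0, -1.0]]
force: [-0.3, 0.3, -0.2]
grip_width: 0.0003
gripper_force: 0.0
```

```bash
python3 - <<'E'
from h import *
s=env.observe(); print(s['time'],s['ee_pos'],s['force'])
a=vision.capture('scene'); save('s5',cv2.resize(a[110:320,180:460],(800,600),interpolation=2))
E
```

```text
12.0 [ 0.52492905 -0.01928159  0.07472755] [-0.32959018  0.26252564 -0.19135644]
```

View pics/s5.png

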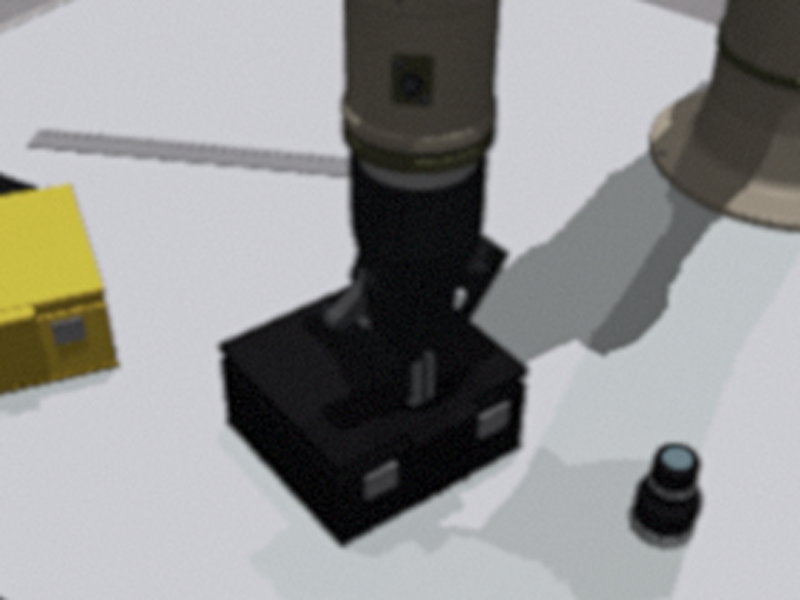

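The lid lies flat on the case and the tall loupe stands untouched at (667,495). I'll press lightly until the force confirms it's fully closed.

Request:
servo_tool --plan '[{"x": 0, "y": 0, "z": 0.03, "ax": 0, "ay": 0, "az": 0, "jaw": 1}, {"x": 0, "y": 0, "z": 0.03, "ax": 0, "ay": 0, "az": 0, "jaw": 1}, {"x": 0, "y": 0, "z": 0, "ax": 0, "ay": 0, "az": 0, "jaw": 1}, {"x": 0, "y": 0, "z": 0, "ax": 0, "ay": 0, "az": 0, "jaw": 1}]'

```text
time: 12.38
ee_pos: [0.5251, -0.0192, 0.0742]
tcp_rot: [[0.245, 0.97, 0.002], [0.97, -0.245, 0.001], [0.002, 0.002, -1.0]]
force: [-5.1, 0.8, 31.8]
grip_width: -0.0001
gripper_force: 15.2
```

A firm stop at 74.2 mm, where the closed lid should be (74.5). I'll back off straight up.

Request:
servo_tool --plan '[{"x": 0, "y": 0, "z": -0.2, "ax": 0, "ay": 0, "az": 0, "jaw": 1}, {"x": 0, "y": 0, "z": -0.6, "ax": 0, "ay": 0, "az": 0, "jaw": 1}, {"x": 0, "y": 0, "z": -0.8, "ax": 0, "ay": 0, "az": 0, "jaw": 1}, {"x": 0, "y": 0, "z": -0.8, "ax": 0, "ay": 0, "az": 0, "jaw": 1}, {"x": 0, "y": 0, "z": -0.6, "ax": 0, "ay": 0, "az": 0, "jaw": 1}, {"x": 0, "y": 0, "z": 0, "ax": 0, "ay": 0, "az": 0, "jaw": 1}, {"x": 0, "y": 0, "z": 0, "ax": 0, "ay": 0, "az": 0, "jaw": 1}]'

```text
time: 12.97
ee_pos: [0.5255, -0.0189, 0.1934]
tcp_rot: [[0.244, 0.97, 0.003], [0.97, -0.244, 0.001], [0.001, 0.003, -1.0]]
force: [0.2, -0.1, -0.5]
grip_width: 0.0001
gripper_force: 0.0
```

```bash
python3 - <<'E'
from h import *
s=env.observe(); print(s['time'],s['ee_pos'],s['force'])
a=vision.capture('scene'); save('s6',cv2.resize(a[110:320,180:460],(800,600),interpolation=2))
E
```

```text
12.9667 [ 0.52547096 -0.01889589  0.19336835] [ 0.18396137 -0.06888411 -0.54698578]
```

View pics/s6.png

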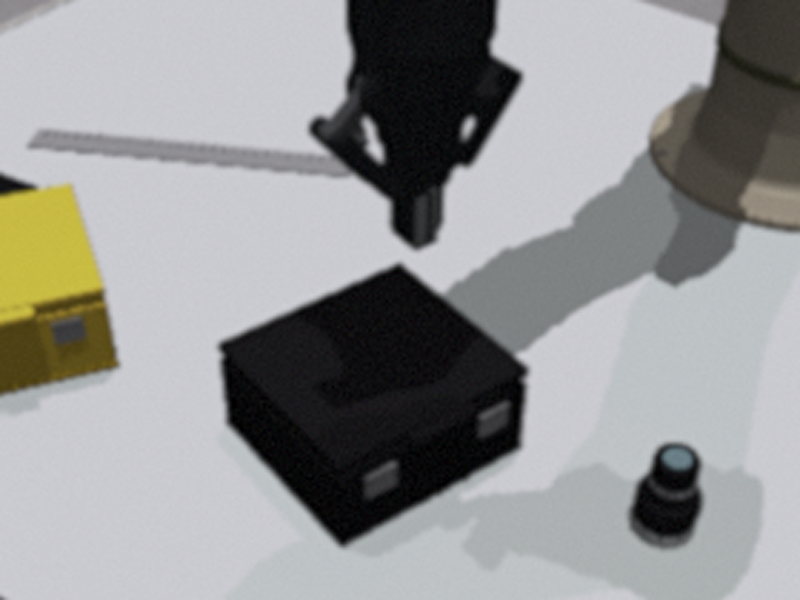

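The lid is flat and closed on the case, the arm is clear and the tall loupe stands at (667,495).

```bash
python3 -c "
from rig import env
print(env.sign_off())"
```

```text
the job is handed in; nothing more can be done
None
```

The low loupe stands upright in the foam well and the lid is fully closed. The tall loupe was left where it stood, and the job was handed in at about 13 s on the robot's clock.

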